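# Clear the drying tray and check the photometer cell against the light

### The job

Clear the drying tray: lower the glass vial into the bin that holds the vials and the screw cap into the bin that holds the caps, without dropping them. Then pick up the photometer cell by its broad frosted sides only, never touching its clear end windows, and hold it upright in the light path of the viewer, centred on the axis and midway between lamp and magnifier, one clear window facing the lamp and the other the magnifier, touching neither. Finish while still holding it there, quite still; leave the reagent bottle, the tip rack and the timer where they are.

Things in the scene. Friction and masses are not known exactly. Their poses are not given: they have to be found in the camera images.
- tray: Low stainless drying tray with a dark mat, 150 mm (x) by 280 mm (y), rim 11 mm high; fixed. Origin: centre of its underside, on the bench; the mat's top is 4 mm above it. The vial, the cap and the cell stand on the mat in a row along the tray's y, in any order, about 85 mm apart.
- vial: Empty clear glass screw-neck vial, 45 mm tall, standing upright: body 22 mm diameter up to 33 mm, above it a threaded neck 18 mm in diameter. About 16 g. Origin: centre of its underside, z up its axis.
- vial_mid (a point): Middle of the vial, 22.5 mm above its underside.
- cap: White plastic ribbed screw cap of a reagent bottle, 35 mm diameter, 20 mm tall, lying flat. About 12 g. Origin: centre of its underside.
- cap_mid (a point): Middle of the cap, 10 mm above its underside.
- vial_bin: Open white plastic bin, 130 mm (x) by 120 mm (y), 40 mm high, walls and floor 4 mm; fixed. Two vials already stand in it along its +x wall (centres at x = +44 mm, y = -30 and +30 mm); the -x half is empty. Origin: centre of its underside, on the bench.
- cap_bin: The same kind of bin, but two screw caps already lie in it along its +x wall (centres at x = +38 mm, y = -27 and +27 mm); the -x half is empty. Origin: centre of its underside, on the bench. The two bins may change places.
- cell: Empty open-topped glass photometer cell (cuvette) with a 40 mm path, standing upright: 42.5 mm long (its x), 12.5 mm thick (its y), 45 mm tall (its z). The two broad sides (facing its +y and -y) are frosted and are the only faces to grip; the two narrow ends (facing +x and -x) are clear polished windows. About 27 g. Origin: centre of its underside.
- cell_mid (a point): Middle of the cell, 22.5 mm above its underside.
- cell_windows: The two clear end windows of the cell, 11.5 mm wide and 44 mm tall, outer faces 21.25 mm from its middle along its x. Frame as the cell's (origin: centre of the cell's underside).
- viewer: Bench viewer, fixed: ivory base plate 100 mm (x) by 300 mm (y), aluminium rail, two posts. At its +y end a black finned lamp with a round white window, at its -y end a round magnifier; both 64 to 66 mm across and centred on one level axis, the light path, along the viewer's y, 140 mm above the bench. Between lamp window and magnifier 129 mm are free; nothing stands above z = 173 mm. Origin: centre of the base's underside, on the bench.
- light_mid (a point): Point on the light path midway between lamp window and magnifier, 140 mm above the viewer's origin; its axes are the viewer's (y along the light).
- reagent: Bystander: amber reagent bottle with a white cap, 60 mm diameter, 125 mm tall, loose. Origin: centre of its underside.
- tip_rack: Bystander: grey and white box of pipette tips, 85 by 120 mm, 62 mm tall, loose. Origin: centre of its underside.
- timer: Bystander: flat white laboratory timer, 65 by 75 mm, 20 mm tall, loose. Origin: centre of its underside.

How it is judged:
By the outcome, as a careful person would: the job done as asked, in the order asked, and still so for the second after the job is handed in, while the arm keeps its last pose, push and grip.
It also fails if it takes over 69 s, if anything falls off the work surface, if the arm or the gripper's body presses on something with over 40 N, if the wrist force passes 120 N, or if a joint passes its speed limit or range.

### The arm

A 6-joint arm with a two-finger parallel gripper is mounted at the origin on the work surface. World frame = base frame: x ahead of the robot, y to its left, z up, the work surface at z = 0. Lengths are in mm, angles in rad, forces in N, time in s.
With the tool pointing down it reaches from about 275 to 750 mm from the base axis. Payload 10.2 kg.
Tool frame: the origin (TCP) lies midway between the tips of the shut fingers; the grasp point (between the pads) lies 19 mm behind it (ctrl.grip_depth is the distance from the TCP to the grasp point, in mm); y points along the fingers, x is the direction in which the jaws open and shut, and the axes are right-handed (so a half turn about y gives the same grasp; the last joint's range is limited). The gripper opens to 85 mm and grips with 20 to 120 N. Pads are 22 mm wide; open, the fingers measure 114 mm over their backs; the gripper's body (76 mm by 85 mm) begins 54 mm behind the grasp point. The pads swing forward as they close: fully open they stand 13 mm farther back than shut.
Start: joints at [-0.223, 0.313, 1.498, -0, 1.331, -0.223], TCP at [525.006, -0.013, 210.494] pointing down, gripper open.
Joint ranges: [-2.94, 2.94], [-0.97, 2.17], [0.19, 2.56], [-1.23, 4.37], [0.02, 3.11], [-2.88, 2.88]. Speed limits (rad/s): [2.39, 2.39, 3.01, 3.14, 3.14, 3.14].

### API

Orientations are given as a unit quaternion [w, x, y, z].
In Python, from rig import ctrl gives the robot as it stands. The module is installed in compiled form; this text tells all that it offers.
- The arm moves only by the tool drive_tool, never from a script. Its arguments are lists of equal length, an entry for each row: "gripper": the closure, from 0 (fully open) to 1 (shut); "offset": the shift along the tool's x, y, z in m, a list of three; "turn": the turn about the tool's y in degrees. In form: {"gripper": [gripper, ...], "offset": [[tx, ty, tz], ...], "turn": [turn, ...]}. A call has 1 to 20 rows; each row shifts and turns the commanded pose from where the row before left it, along the tool's axes as they then stand; what a row does not reach is not made up. A row lasts 1/12 s, in which the tool goes at most 41.7 mm and 7.16 degrees, less where a joint would pass 70% of its speed; a pose out of reach is approached as far as the arm can. A call is refused whole if a number of a shift passes 0.0417 or a number of a turn 7.16, either way. A call with a gripper value outside its range is refused whole. The fingers move at their own pace and stop on an object; "force" is the grip in N (left out, the last holds). Time passes only in rows, so rows that do not move let the fingers close. It gives the time, the measured TCP pose, the force and the opening at its end, in the units of the state.
- ctrl.sense(): the state, without advancing time (a new reading comes with each control period).
- ctrl.capture(name): name is "scene" or "side" or "wrist"; returns (picture, depth): 480x640x3 uint8, red, green, blue; 480x640 float32, mm along the optical axis (not along the pixel's ray), 0 where there is no reading.
- ctrl.camera_params(name): a dict with "fovy" (degrees; the focal length in pixels is half the picture's height over the tangent of half this angle, whatever the lens; pixels are square), "cx", "cy" (the principal point, pixels), "view" (4x4, takes a point from world to camera coordinates); the wrist camera has in their place "tool_from_camera" (4x4, takes a point from camera to tool coordinates, whose origin is the TCP and whose axes are the tool frame's). Camera axes: x right, y down, z forward; pixel columns grow to the right and rows downward; lengths in mm; the calibration is good to about 2 mm. A picture is of the moment at which its call begins: read the wrist's pose just before it. camera_params takes no time and is no camera call.
- ctrl.finish_job(): hands the job in, once; it reports no verdict.
Trained networks look in the newest picture that a camera, given by its name, has taken for a name from the list of things; names that differ only in an ending like _2 or _b are one class to them, and where a whole thing is asked for, a point or a joint stands for the part that bears it (a point fixed in the world has none). Each returns a list of dicts, best first, with "score" (0 to 1); they miss things now and then, are a little off and sometimes report something else, mostly with a low value. They report only what shows in the picture. A call takes as long as a camera call.
- ctrl.boxes_of(camera, query): "centre" ([x, y, z] in mm, in the coordinates of the camera as it stood for that picture, good to about 4 mm: the middle of the surface that is visible of it).
- ctrl.regions_of(camera, query): "mask" (480x640 bool, what is visible of it).
- ctrl.pinpoint(camera, query): "centre" ([x, y, z] in mm, in the coordinates of the camera as it stood for that picture, good to about 4 mm: a listed point, or the origin of a listed thing).
The state is a dict: "time_s": time; "joints": joint angles; "dq": joint speeds; "tau": joint torques, N m; "eef_pos": TCP position; "ee_rot": TCP orientation; "force": force on the tool from outside, world axes, zero at the start; "wrist_torque": the same for the moment, N m; "grip_width": opening from 0.0 (shut) to 1.0 (fully open).
Only numpy, scipy, OpenCV 4.12 (cv2) and the standard library are available. Lean on these libraries where they do the work, as an engineer would, in place of code of your own. Each camera call takes 0.05 s, during which the arm holds its last target.

## Working session

There is one attempt and no reset: what is moved stays moved. The work goes in short steps, Python scripts to look and compute and a tool call to move; the robot and the scene stay as the last step left them, time stands still between calls to the robot, and variables do not carry over. Pictures are saved under pics/ and viewed, and the job is handed in when it is done.

Besides the shell and the picture viewer there is one more tool, called after ">>>" as name(argument=value, ...) on one line, values as JSON. drive_tool: Moves the arm, as the interface text tells. Its arguments: {"type":"object","properties":{"gripper":{"type":"array","items":{"type":"number"}},"offset":{"type":"array","items":{"type":"array","items":{"type":"number"}}},"turn":{"type":"array","items":{"type":"number"}},"force":{"type":"number"}},"required":["gripper","offset","turn"]}

```bash
mkdir -p pics; ls
cat > h.py <<'E'
import numpy as np, cv2
from rig import ctrl
from scipy.spatial.transform import Rotation as R
def snap(name,tag):
    im,d=ctrl.capture(name); cv2.imwrite(f'pics/{tag}.png',im[:,:,::-1]); np.save(f'/tmp/{tag}.npy',d); return im,d
def toolT():
    s=ctrl.sense(); q=s['ee_rot']; T=np.eye(4); T[:3,:3]=R.from_quat([q[1],q[2],q[3],q[0]]).as_matrix(); T[:3,3]=s['eef_pos']; return T
def c2w(name):
    p=ctrl.camera_params(name)
    if 'view' in p: return np.linalg.inv(np.array(p['view']))
    return toolT()@np.array(p['tool_from_camera'])
def K(name):
    p=ctrl.camera_params(name); f=240/np.tan(np.radians(p['fovy'])/2); return f,p['cx'],p['cy']
def cloud(name,d):
    f,cx,cy=K(name); v,u=np.mgrid[:480,:640]
    P=np.stack([(u-cx)/f*d,(v-cy)/f*d,d],-1); M=c2w(name); W=P@M[:3,:3].T+M[:3,3]; W[d==0]=np.nan; return W
def w(name,c):
    M=c2w(name); return M[:3,:3]@np.array(c)+M[:3,3]
E
python3 - <<'E'
from h import *
print(ctrl.sense())
for n in ['scene','side','wrist']:
    snap(n,n+'0'); print(n,ctrl.camera_params(n))
for n in ['scene','wrist','side']:
  for q in ['tray','vial','cap','cell','vial_bin','cap_bin','viewer','light_mid']:
    r=ctrl.pinpoint(n,q); print(n,q,[(np.round(w(n,x['centre'])),round(x['score'],2)) for x in r[:4]])
print(ctrl.sense()['time_s'])
E
```

```text
pics
{'time_s': 0.0, 'joints': array([-2.23396684e-01,  3.13455076e-01,  1.49843487e+00, -1.86539568e-05,
        1.33101263e+00, -2.23383531e-01]), 'dq': array([-4.74919774e-06,  1.83549327e-03, -2.25130873e-04, -1.41698914e-03,
        2.63046838e-04, -7.28961996e-04]), 'tau': array([-5.78409599e-04, -4.12261176e+01, -2.59742296e+01, -3.58453699e-04,
        4.11797926e-03, -1.23038126e-05]), 'eef_pos': array([5.24713187e+02, 4.96050468e-02, 2.09933336e+02]), 'ee_rot': array([ 7.07202983e-01, -7.07010276e-01,  4.56118523e-04,  4.49958641e-04]), 'force': array([ 0.34950232, -0.20445491, -0.85470584]), 'wrist_torque': array([-0.00296075, -0.04995145, -0.03528555]), 'grip_width': 1.0037551448578368}
scene {'fovy': 53.20520668855325, 'cx': 320.4770438509748, 'cy': 240.67141875656674, 'view': array([[-2.27334955e-01,  9.73816619e-01, -9.96666481e-05,
         2.25846432e+02],
       [ 5.40780677e-01,  1.26158725e-01, -8.31649106e-01,
        -2.28801005e+02],
       [-8.09861147e-01, -1.89116810e-01, -5.55301499e-01,
         1.76559067e+03],
       [ 0.00000000e+00,  0.00000000e+00,  0
[... 1626 characters left out ...]
t cap_bin [(array([658.,   7.,   3.]), 0.85)]
wrist viewer [(array([ 465., -168.,    8.]), 0.31)]
wrist light_mid [(array([ 666., -227.,   -2.]), 0.74)]
side tray [(array([ 468., -249.,   -2.]), 0.58)]
side vial [(array([ 462., -338.,    5.]), 0.58)]
side cap [(array([ 471., -246.,    5.]), 0.64), (array([487., 337.,  -3.]), 0.25)]
side cell [(array([ 465., -173.,    2.]), 0.87), (array([ 671., -228.,   -4.]), 0.61)]
side vial_bin [(array([ 670., -228.,    3.]), 0.95), (array([ 470., -254.,   14.]), 0.26)]
side cap_bin [(array([659.,   9.,  -1.]), 0.9)]
side viewer [(array([485., 342.,  -3.]), 0.88)]
side light_mid [(array([486., 340., 144.]), 0.7), (array([ 464., -170.,    2.]), 0.35)]
1.35
```

```bash
python3 -c "
import cv2,numpy as np
a=cv2.imread('pics/scene0.png');b=cv2.imread('pics/side0.png');cv2.imwrite('pics/s0.png',a)"
```

```text
(no output)
```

View pics/scene0.png

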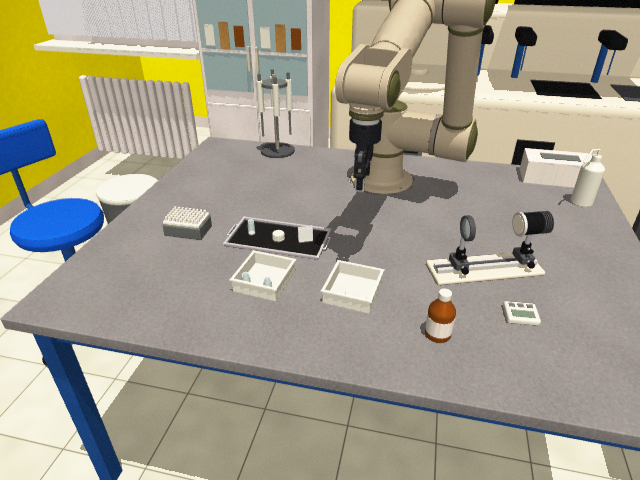

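View pics/side0.png

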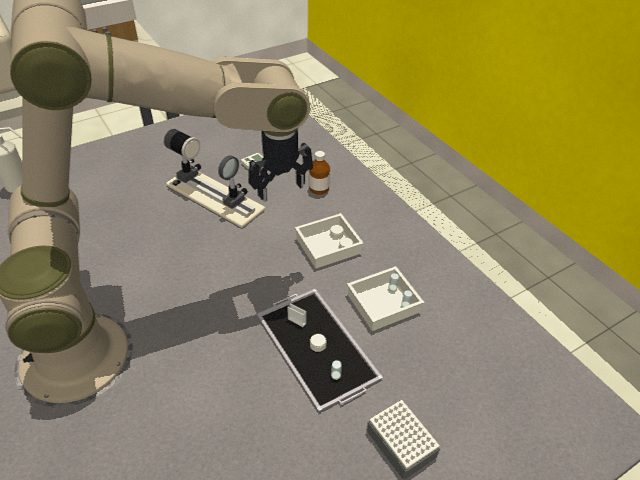

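View pics/wrist0.png

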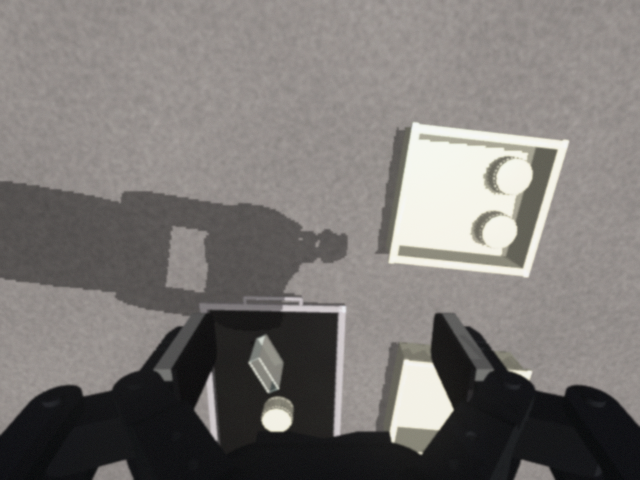

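The scene shows the tray row at x≈468: cell at y≈-170 (wrist px 265,362), cap at -248 and vial at -340. The vial bin is at (671,-228), the cap bin at (659,8) and the viewer at (485,340). I'll look again from above the tray.

>>> drive_tool(gripper=[0,0,0,0,0,0,0,0,0], offset=[[-0.0,-0.01,-0.036],[-0.0,-0.01,-0.036],[-0.0,-0.01,-0.036],[-0.0,-0.01,-0.036],[-0.0,-0.01,-0.036],[-0.0,0,-0.03],[0,0,-0.03],[0,0,0],[0,0,0]], turn=[0,0,0,0,0,0,0,0,0])

```text
time_s: 2.1
eef_pos: [524.7, -241.1, 260.0]
ee_rot: [0.707, -0.707, 0.001, -0.001]
force: [0.2, 0.3, 0.0]
grip_width: 0.999
```

Run:
```python
from h import *
s=ctrl.sense();print(s['time_s'],s['eef_pos'],s['dq'].round(3))
snap('wrist','wrist1')
n='wrist'
for q in ['tray','vial','cap','cell','cell_mid','vial_bin','cap_bin']:
    r=ctrl.pinpoint(n,q); print(n,q,[(np.round(w(n,x['centre']),1),round(x['score'],2)) for x in r[:4]])
for q in ['vial','cap','cell','vial_bin']:
    r=ctrl.regions_of(n,q)
    for i,x in enumerate(r[:3]):
        m=x['mask'].astype(np.uint8); print(q,round(x['score'],2),m.sum(),cv2.boundingRect(m))
        np.save(f'/tmp/m_{q}{i}.npy',m)
```

```text
2.1 [ 524.70399868 -241.10064503  259.96272752] [ 0.043 -0.024  0.019  0.006  0.001  0.009]
wrist tray [(array([ 467.5, -249.2,   -2.9]), 0.62)]
wrist vial [(array([ 461.8, -334.9,    4.3]), 0.57)]
wrist cap [(array([ 668.3, -225.1,   -1. ]), 0.72), (array([ 463.6, -163.8,   25.3]), 0.53)]
wrist cell [(array([ 465.2, -163.8,    5.8]), 0.69)]
wrist cell_mid [(array([ 463.3, -162.1,   23.3]), 0.61)]
wrist vial_bin [(array([ 669.3, -223.9,   -4.8]), 0.96)]
wrist cap_bin []
vial 0.69 533 (258, 267, 23, 31)
cap 0.85 923 (258, 189, 34, 34)
cell 0.66 878 (245, 107, 35, 46)
```

View pics/wrist1.png

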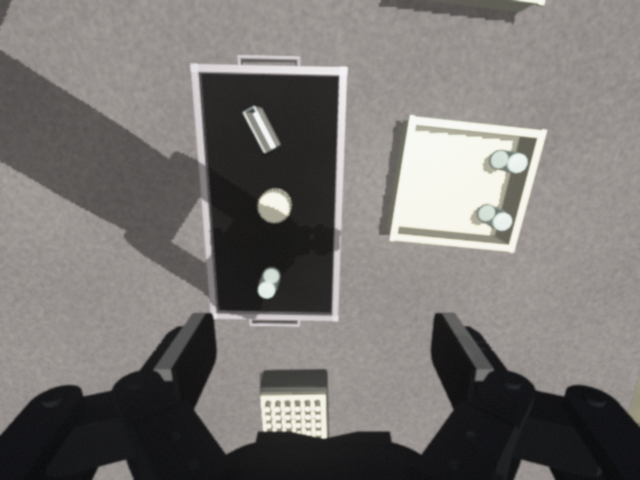

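Run:
```python
from h import *
im=cv2.imread('pics/wrist1.png')
c=cv2.resize(im[90:310,180:360],None,fx=3.3,fy=2.7,interpolation=cv2.INTER_CUBIC);cv2.imwrite('pics/c1.png',cv2.resize(im[95:225,230:310],None,fx=6,fy=4.6,interpolation=cv2.INTER_CUBIC))
d=np.load('/tmp/wrist1.npy'); W=cloud('wrist',d)
f,cx,cy=K('wrist');M=c2w('wrist')
def ray(u,v,z):
    r=M[:3,:3]@np.array([(u-cx)/f,(v-cy)/f,1]); o=M[:3,3]; return (o+r*(z-o[2])/r[2]).round(1)
print('tray',[ray(*p,11) for p in [(194,67),(345,69),(335,318),(216,317)]])
print('bin',[ray(*p,40) for p in [(412,118),(546,131),(513,250),(392,240)]])
def box(x0,x1,y0,y1,z0,z1):
    m=(W[...,0]>x0)&(W[...,0]<x1)&(W[...,1]>y0)&(W[...,1]<y1)&(W[...,2]>z0)&(W[...,2]<z1); return m
for nm,b in dict(vial=(430,510,-375,-300,40,60),cap=(430,510,-290,-215,17,32),cell=(420,510,-205,-130,38,60),cellall=(420,510,-205,-130,12,60)).items():
    m=box(*b);P=W[m]; 
    if len(P)<5: print(nm,len(P));continue
    rc=cv2.minAreaRect(P[:,:2].astype(np.float32)); print(nm,len(P),P.mean(0).round(1),rc,np.percentile(P[:,2],[5,50,95]).round(1))
mat=box(420,510,-290,-160,-10,12);print('mat',np.median(W[mat],0))
```

```text
tray [array([ 395.7, -106.1,   11. ]), array([ 547.7, -108. ,   11. ]), array([ 540.2, -389.7,   11. ]), array([ 392.9, -388.3,   11. ])]
bin [array([ 612. , -155.2,   40. ]), array([ 744.5, -167.3,   40. ]), array([ 731.3, -290.8,   40. ]), array([ 599.6, -279.4,   40. ])]
vial 237 [ 463.4 -333.4   47.8] ((462.9866943359375, -334.3893127441406), (17.95854949951172, 17.204954147338867), 3.0048320293426514) [42.6 48.4 49.8]
cap 811 [ 471.9 -246.4   23.6] ((471.66082763671875, -247.22019958496094), (35.33711624145508, 35.24420166015625), 85.12083435058594) [20.3 23.9 25.2]
cell 318 [ 464.  -164.8   46.1] ((464.5749206542969, -165.83413696289062), (12.87608528137207, 42.48520278930664), 26.490835189819336) [38.9 47.6 49.9]
cellall 643 [ 464.1 -164.9   35.6] ((464.5748291015625, -165.84178161621094), (12.877360343933105, 42.496578216552734), 26.46902847290039) [14.9 37.5 49.5]
mat [ 463.49849638 -217.14127302    4.04061156]
```

View pics/c1.png

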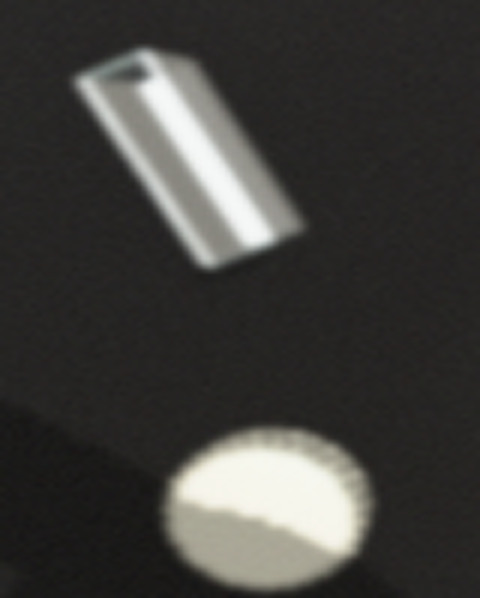

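The top view gives vial (463,-334), cap (471.7,-247) and cell (464.6,-165.8). The cell's thin axis is yawed +26.5°. The vial bin centre is (672,-223) with yaw -5°. I'm moving above the vial.

>>> drive_tool(gripper=[0,0,0,0,0,0], offset=[[-0.0155,0.03,-0.0235],[-0.0155,0.03,-0.0235],[-0.0155,0.03,-0.0235],[-0.0155,0.03,-0.0235],[0,0.03,0],[0,0,0]], turn=[0,0,0,0,0,0], force=25)

```text
time_s: 3.2
eef_pos: [460.2, -332.9, 105.1]
ee_rot: [0.71, -0.705, 0.003, 0.002]
force: [-0.1, 1.7, -2.0]
grip_width: 1.004
```

Run:
```python
from h import *
s=ctrl.sense();print(s['time_s'],s['eef_pos'],s['ee_rot'])
snap('side','side2');print(ctrl.sense()['eef_pos'])
W=cloud('side',np.load('/tmp/side2.npy'))
# bins & viewer from side
def pts(x0,x1,y0,y1,z0,z1):
    m=(W[...,0]>x0)&(W[...,0]<x1)&(W[...,1]>y0)&(W[...,1]<y1)&(W[...,2]>z0)&(W[...,2]<z1); return W[m]
for nm,b in dict(capbin=(570,750,-80,100,33,47),vialbin=(570,760,-310,-130,33,44),base=(380,590,160,520,5,25),cell=(420,510,-205,-130,38,60)).items():
    P=pts(*b); print(nm,len(P),cv2.minAreaRect(P[:,:2].astype(np.float32)),np.median(P[:,2]))
print(K('side'))
```

```text
3.2 [ 460.22689283 -332.90681236  105.11785964] [ 0.7096772  -0.70451813  0.00319554  0.00150601]
[ 461.88560589 -333.25742897  108.5775756 ]
capbin 3 ((617.97607421875, 72.48228454589844), (1.8234808444976807, 5.230898380279541), 60.57866287231445) 39.0972249238888
vialbin 596 ((670.62548828125, -225.31204223632812), (131.9678955078125, 140.2458953857422), 84.01110076904297) 38.65121871619988
base 392 ((401.72149658203125, 324.19573974609375), (99.11907958984375, 337.9315490722656), 17.36032485961914) 11.428121853434845
cell 109 ((463.4804992675781, -168.33938598632812), (16.901460647583008, 44.45936584472656), 22.24774169921875) 44.2595639619575
(np.float64(573.8755477691607), 321.82102026940663, 248.43217877651583)
```

View pics/side2.png

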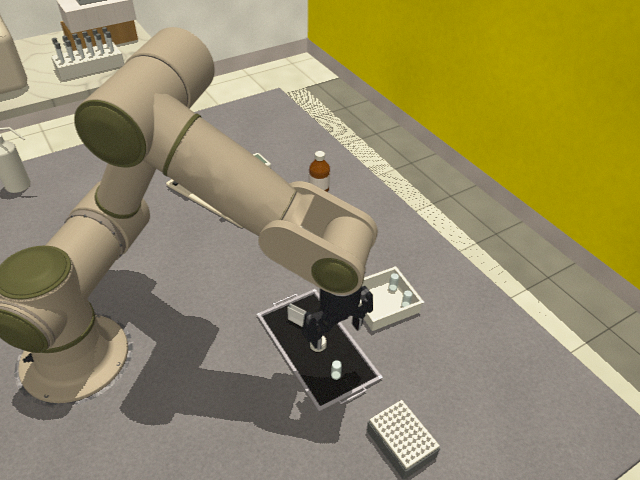

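>>> drive_tool(gripper=[0,0,0,0,0,0], offset=[[0,0.025,0],[0,0.025,0],[0,0.02,0],[0,0.015,0],[0,0.01,0],[0,0,0]], turn=[0,0,0,0,0,0])

```text
time_s: 3.75
eef_pos: [463.5, -333.5, 15.5]
ee_rot: [0.707, -0.707, -0.0, 0.0]
force: [-0.4, -0.4, -0.5]
grip_width: 0.999
```

Run:
```python
from h import *
snap('wrist','wrist2');print(ctrl.sense()['eef_pos'])
```

```text
[ 463.80931553 -333.98888136   16.51428717]
```

View pics/wrist2.png

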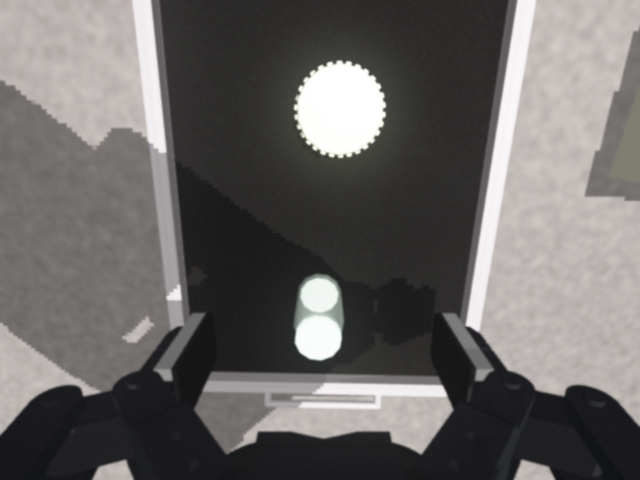

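The vial's neck (px 319,335) is centred between the fingers (px ~215 and 437). I'll lower the rest of the way and close.

>>> drive_tool(gripper=[0,0,1,1,1,1,1,1,1,1], offset=[[0,0.008,0],[0,0,0],[0,0,0],[0,0,0],[0,0,0],[0,0,0],[0,0,0],[0,0,0],[0,0,0],[0,0,0]], turn=[0,0,0,0,0,0,0,0,0,0])

```text
time_s: 4.63
eef_pos: [463.1, -334.1, 7.7]
ee_rot: [-0.707, 0.707, 0.0, 0.0]
force: [-0.9, -0.3, 2.2]
grip_width: 0.238
```

>>> drive_tool(gripper=[1,1,1,1,1,1,1,1,1,1,1,1,1,1,1], offset=[[0,-0.01,0],[0,-0.02,0],[0,-0.02,0],[0,-0.02,0],[0,-0.02,0],[0,0,0],[0,0,0],[0,0,0],[0,0,0],[0,0,0],[0,0,0],[0,0,0],[0,0,0],[0,0,0],[0,0,0]], turn=[0,0,-7,-7,-7,-7,-7,-7,-7,-7,-7,-7,-7,-7,-0.8])

```text
time_s: 5.88
eef_pos: [463.0, -334.0, 98.1]
ee_rot: [-0.521, 0.521, 0.478, -0.478]
force: [0.1, 0.3, -0.4]
grip_width: 0.239
```

>>> drive_tool(gripper=[1,1,1,1,1,1,1,1,1,1], offset=[[0.01,0,-0.013],[0.018,0,-0.024],[0.018,0,-0.024],[0.018,0,-0.024],[0.018,0,-0.024],[0.018,0,-0.024],[0.018,0,-0.024],[0.011,0,-0.014],[0,0,0],[0,0,0]], turn=[0,0,0,0,0,0,0,0,0,0])

```text
time_s: 6.72
eef_pos: [645.1, -220.5, 97.4]
ee_rot: [0.523, -0.522, -0.476, 0.477]
force: [0.2, -0.6, -0.1]
grip_width: 0.24
```

Run:
```python
from h import *
snap('wrist','wrist3');s=ctrl.sense();print(s['time_s'],s['eef_pos'],s['ee_rot'],s['grip_width'])
T=toolT();print(T.round(3))
W=cloud('wrist',np.load('/tmp/wrist3.npy'))
m=(W[...,0]>570)&(W[...,0]<770)&(W[...,1]>-320)&(W[...,1]<-130)&(W[...,2]>36)&(W[...,2]<44)
print(m.sum(),cv2.minAreaRect(W[m][:,:2].astype(np.float32)))
snap('side','side3')
```

```text
6.7667 [ 644.56623177 -221.20953375   97.49218038] [ 0.52270623 -0.5224454  -0.47619117  0.47651964] 0.23819090546671312
[[ 9.20000e-02 -1.00000e-03 -9.96000e-01  6.44566e+02]
 [ 9.96000e-01 -0.00000e+00  9.20000e-02 -2.21210e+02]
 [-0.00000e+00 -1.00000e+00  1.00000e-03  9.74920e+01]
 [ 0.00000e+00  0.00000e+00  0.00000e+00  1.00000e+00]]
7247 ((669.818359375, -225.19981384277344), (127.95204162597656, 136.95948791503906), 84.04312896728516)
```

View pics/wrist3.png

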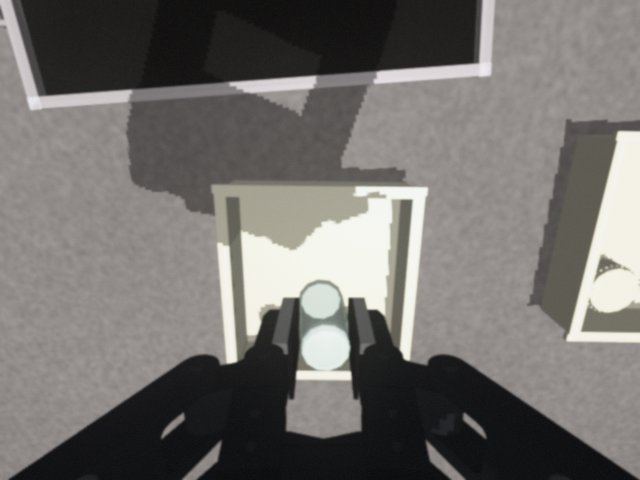

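View pics/side3.png

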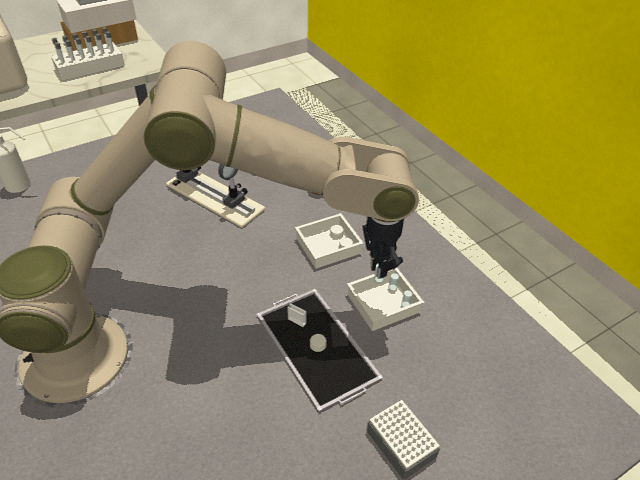

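The vial is held upright over the empty half of the bin (px 322,345). I'll lower it.

>>> drive_tool(gripper=[1,1,1,1,1,1,1,1], offset=[[0,0.015,0],[0,0.022,0],[0,0.02,0],[0,0.015,0],[0,0.008,0],[0,0.004,0],[0,0,0],[0,0,0]], turn=[0,0,0,0,0,0,0,0])

```text
time_s: 7.48
eef_pos: [645.2, -221.6, 14.6]
ee_rot: [-0.522, 0.523, 0.477, -0.476]
force: [0.4, 1.3, 0.2]
grip_width: 0.239
```

>>> drive_tool(gripper=[1,1,1,1], offset=[[0,0.002,0],[0,0.002,0],[0,0,0],[0,0,0]], turn=[0,0,0,0])

```text
time_s: 7.82
eef_pos: [645.0, -221.0, 9.6]
ee_rot: [-0.522, 0.522, 0.477, -0.477]
force: [0.7, 0.3, 0.2]
grip_width: 0.236
```

>>> drive_tool(gripper=[1,1,1,1], offset=[[0,0.001,0],[0,0.0005,0],[0,0,0],[0,0,0]], turn=[0,0,0,0])

```text
time_s: 8.15
eef_pos: [645.0, -221.0, 8.0]
ee_rot: [0.522, -0.522, -0.477, 0.477]
force: [-0.6, 0.0, 0.1]
grip_width: 0.235
```

>>> drive_tool(gripper=[1,1,1], offset=[[0,0.0007,0],[0,0,0],[0,0,0]], turn=[0,0,0])

```text
time_s: 8.4
eef_pos: [645.2, -221.1, 7.7]
ee_rot: [-0.522, 0.522, 0.477, -0.477]
force: [0.3, -0.3, 3.2]
grip_width: 0.239
```

>>> drive_tool(gripper=[0.5,0.5,0.5,0.5,0.5,0.5,0.5,0.5,0.5,0.5], offset=[[0,0,0],[0,0,0],[0,0,0],[0,0,0],[0,-0.01,0],[0,-0.02,0],[0,-0.03,0],[0,-0.03,0],[0,0,0],[0,0,0]], turn=[0,0,0,0,0,0,0,0,0,0])

```text
time_s: 9.23
eef_pos: [645.8, -221.5, 99.9]
ee_rot: [-0.521, 0.524, 0.477, -0.476]
force: [-0.8, -0.1, -0.7]
grip_width: 0.5
```

Run:
```python
from h import *
snap('wrist','wrist4');s=ctrl.sense();print(s['time_s'],s['eef_pos'],s['grip_width'])
T=toolT(); d=np.array([471.7,-247.2,s['eef_pos'][2]])-s['eef_pos']; print(T[:3,:3].T@d)
```

```text
9.2833 [ 645.03426352 -221.0748491    97.93339866] 0.5075712868076474
[-4.17327217e+01 -1.17809084e-01  1.70251744e+02]
```

View pics/wrist4.png

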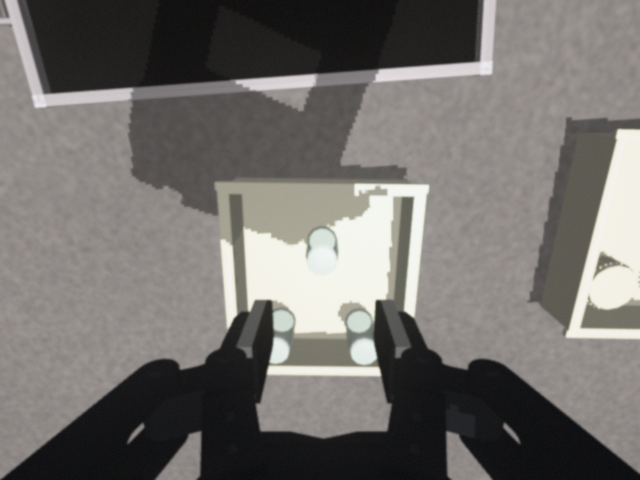

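The vial stands upright in the vial bin's empty half (px 322,250). Next is the cap.

>>> drive_tool(gripper=[0.35,0.35,0.35,0.35,0.35,0.35,0.35,0.35,0.35,0.35], offset=[[-0.0047,0,0.0203],[-0.0074,0,0.03],[-0.0074,0,0.03],[-0.0074,0,0.03],[-0.0074,0,0.03],[-0.0074,0,0.03],[0,0.02,0],[0,0.02,0],[0,0,0],[0,0,0]], turn=[0,0,0,0,0,0,0,0,0,0])

```text
time_s: 10.12
eef_pos: [471.0, -246.6, 56.4]
ee_rot: [0.523, -0.521, -0.477, 0.477]
force: [0.7, 0.1, -0.5]
grip_width: 0.651
```

Run:
```python
from h import *
s=ctrl.sense();snap('wrist','wrist5');print(s['time_s'],s['eef_pos'],s['grip_width'])
W=cloud('wrist',np.load('/tmp/wrist5.npy'))
m=(W[...,0]>445)&(W[...,0]<500)&(W[...,1]>-275)&(W[...,1]<-220)&(W[...,2]>19)&(W[...,2]<28)
P=W[m];print(len(P),cv2.minAreaRect(P[:,:2].astype(np.float32)),cv2.minEnclosingCircle(P[:,:2].astype(np.float32)))
```

```text
10.1167 [ 470.99002421 -246.61359837   56.41633132] 0.650933093888971
2858 ((470.8652648925781, -249.11331176757812), (35.63922119140625, 34.78822326660156), 87.7831039428711) ((471.51690673828125, -249.03355407714844), 18.310184478759766)
```

View pics/wrist5.png

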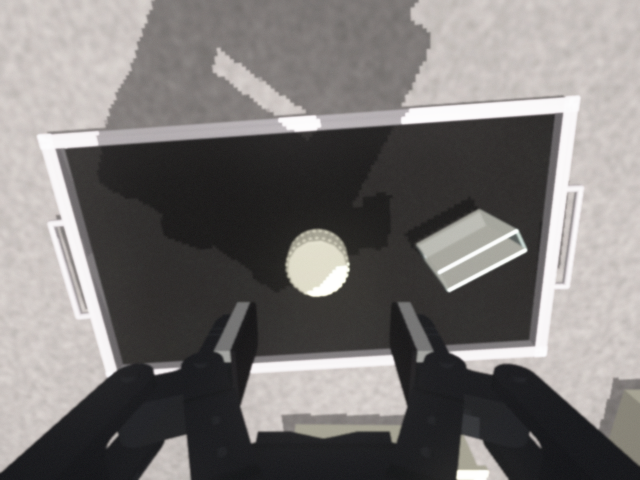

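>>> drive_tool(gripper=[0.35,0.35,0.35,0.35,0.35,0.35,0.35], offset=[[-0.001,0.015,0],[0,0.015,0],[0,0.01,0],[0,0.007,0],[0,0.003,0],[0,0,0],[0,0,0]], turn=[0,0,0,0,0,0,0])

```text
time_s: 10.75
eef_pos: [471.8, -248.3, 7.8]
ee_rot: [-0.522, 0.522, 0.477, -0.477]
force: [0.4, 1.1, -0.7]
grip_width: 0.655
```

>>> drive_tool(gripper=[1,1,1,1,1,1], offset=[[0,0,0],[0,0,0],[0,0,0],[0,0,0],[0,0,0],[0,0,0]], turn=[0,0,0,0,0,0])

```text
time_s: 11.25
eef_pos: [471.5, -248.1, 7.3]
ee_rot: [-0.522, 0.522, 0.477, -0.477]
force: [-0.1, -0.1, -0.9]
grip_width: 0.0
```

Run:
```python
from h import *
s=ctrl.sense();snap('wrist','wrist6');print(s['time_s'],s['eef_pos'],s['grip_width'])
snap('side','side6')
```

```text
11.25 [ 471.52201961 -248.14577944    7.34565159] 0.00023259517779830168
```

View pics/wrist6.png

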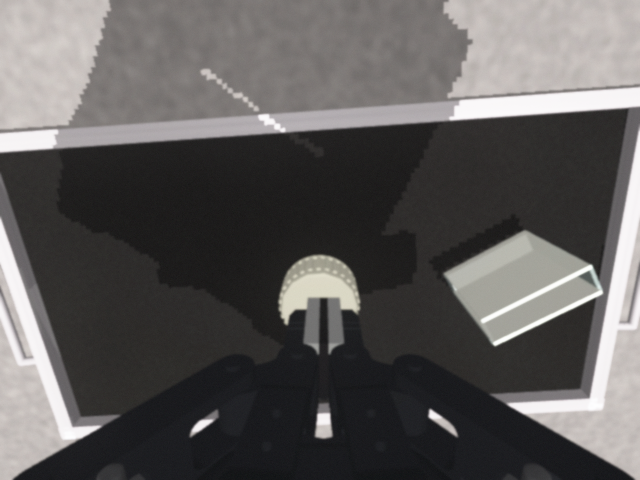

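View pics/side6.png

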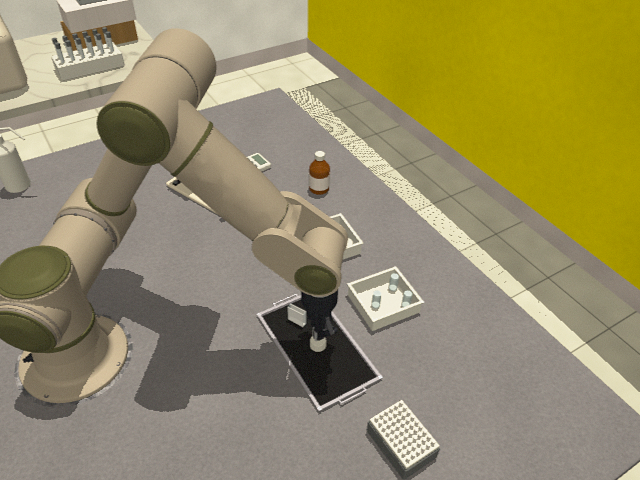

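Run:
```python
from h import *
W=cloud('wrist',np.load('/tmp/wrist6.npy'))
im=cv2.imread('pics/wrist6.png')
m=(W[...,0]>420)&(W[...,0]<510)&(W[...,1]>-290)&(W[...,1]<-210)&(W[...,2]>8)&(W[...,2]<40)
m&=(im[...,0]>150)
P=W[m];print(len(P),P.min(0),P.max(0),np.percentile(P[:,2],[5,50,95]))
for u,v in [(319,258),(319,270),(319,285),(290,290),(350,290),(300,330),(340,330),(323,310),(310,340),(340,340),(322,360)]: print((u,v),W[v,u].round(1))
cv2.imwrite('pics/c6.png',cv2.resize(im[240:380,240:400],None,fx=5,fy=4.2,interpolation=cv2.INTER_CUBIC))
```

```text
2312 [ 452.53056858 -266.18737367    8.0130492 ] [ 477.77547897 -231.06882038   39.31935138] [19.50283842 23.11794488 24.3239057 ]
(319, 258) [ 452.5 -246.9    9. ]
(319, 270) [ 453.7 -246.9   20.6]
(319, 285) [ 459.3 -247.4   23.9]
(290, 290) [ 460.5 -260.    23.9]
(350, 290) [ 463.  -234.4   23.5]
(300, 330) [ 465.1 -254.7   49.5]
(340, 330) [ 461.9 -240.1   57.1]
(323, 310) [ 461.4 -245.9   42.5]
(310, 340) [ 461.3 -250.2   62.8]
(340, 340) [ 461.4 -240.3   64.1]
(322, 360) [ 468.3 -246.8   64.3]
```

View pics/c6.png

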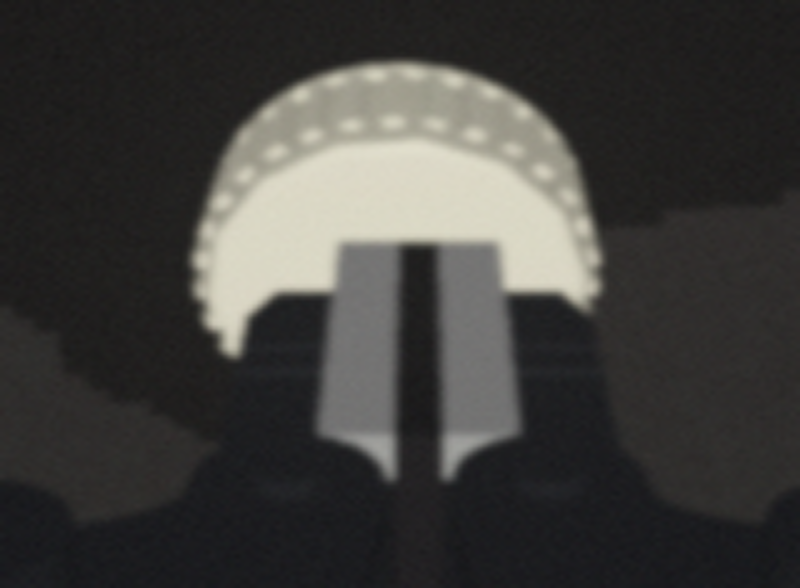

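Run:
```python
from h import *
print(ctrl.grip_depth)
W=cloud('wrist',np.load('/tmp/wrist6.npy'))
T=toolT()
Q=(W-T[:3,3])@T[:3,:3]   # tool coords
for v in range(286,420,8): print(v,[Q[v,u].round(0).tolist() for u in (295,312,335,352)])
Q5=None
W=cloud('side',np.load('/tmp/side6.npy')); Q=(W-T[:3,3])@T[:3,:3]
m=(np.abs(Q[...,0])<40)&(np.abs(Q[...,2])<25)&(Q[...,1]>-80)&(Q[...,1]<10)
im=cv2.imread('pics/side6.png'); dark=(im.max(-1)<70)&m
print(np.percentile(Q[dark],[0,2,50,98,100],axis=0).round(1))
cv2.imwrite('pics/cs6.png',cv2.resize(im[270:370,270:370],None,fx=6,fy=6,interpolation=cv2.INTER_CUBIC))
```

```text
18.700000000000003
286 [[-11.0, -17.0, 12.0], [-3.0, -16.0, 12.0], [6.0, -15.0, 11.0], [14.0, -12.0, 10.0]]
294 [[-11.0, -16.0, 8.0], [-3.0, -16.0, 8.0], [6.0, -15.0, 7.0], [14.0, -16.0, 8.0]]
302 [[-11.0, -16.0, 4.0], [-3.0, -29.0, 10.0], [6.0, -28.0, 10.0], [14.0, -16.0, 4.0]]
310 [[-10.0, -27.0, 6.0], [-3.0, -35.0, 10.0], [6.0, -35.0, 10.0], [13.0, -27.0, 6.0]]
318 [[-10.0, -34.0, 6.0], [-3.0, -42.0, 11.0], [6.0, -41.0, 10.0], [13.0, -34.0, 6.0]]
326 [[-9.0, -41.0, 7.0], [-3.0, -47.0, 10.0], [6.0, -47.0, 10.0], [12.0, -40.0, 6.0]]
334 [[-9.0, -45.0, 6.0], [-2.0, -51.0, 10.0], [5.0, -52.0, 10.0], [12.0, -46.0, 7.0]]
342 [[-8.0, -51.0, 6.0], [-2.0, -57.0, 10.0], [5.0, -56.0, 10.0], [11.0, -52.0, 7.0]]
350 [[-7.0, -65.0, 13.0], [-2.0, -63.0, 11.0], [5.0, -63.0, 11.0], [10.0, -65.0, 12.0]]
358 [[-7.0, -66.0, 11.0], [-2.0, -67.0, 11.0], [5.0, -68.0, 12.0], [10.0, -66.0, 10.0]]
366 [[-7.0, -71.0, 11.0], [-2.0, -72.0, 12.0], [5.0, -72.0, 12.0], [10.0, -71.0, 11.0]]
374 [[-7.0, -75.0, 11.0], [-2.0, -75.0, 12.0], [5.0, -75.0, 12.0], [10.0, -74.0, 11.0]]
382 [[-6.0, -78.0, 11.0], [-2.0, -78.0, 11.0], [5.0, -78.0, 11.0], [9.0, -78.0, 11.0]]
390 [[-5.0, -88.0, 17.0], [-2.0, -78.0, 9.0], [5.0, -78.0, 8.0], [8.0, -87.0, 16.0]]
398 [[-5.0, -90.0, 16.0], [-2.0, -69.0, -2.0], [5.0, -69.0, -2.0], [8.0, -90.0, 16.0]]
406 [[-5.0, -93.0, 16.0], [-2.0, -68.0, -5.0], [5.0, -69.0, -5.0], [8.0, -92.0, 16.0]]
414 [[-5.0, -95.0, 16.0], [-2.0, -68.0, -8.0], [5.0, -69.0, -8.0], [8.0, -96.0, 17.0]]
[[-40.  -79.6 -24.8]
 [-38.6 -76.2 -23.5]
 [-14.6   3.    8.9]
 [ 37.4   7.3  24.3]
 [ 39.8   8.5  25. ]]
```

View pics/cs6.png

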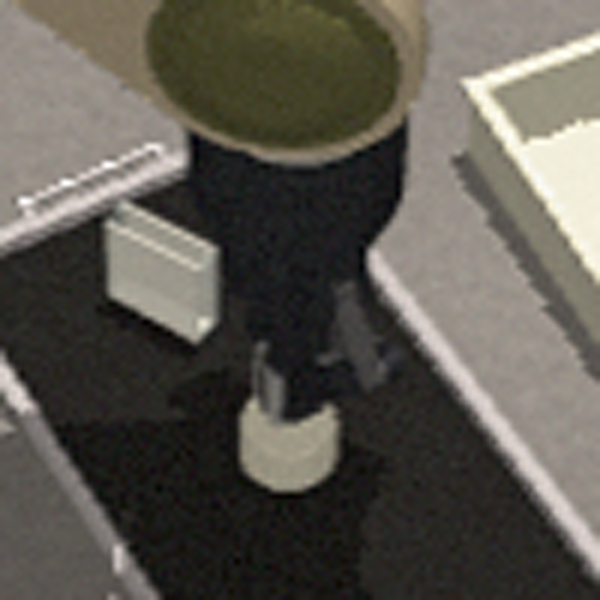

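The fingers closed above the cap without moving it. The wrist depth shows the shut pad tips about 26 mm behind the nominal TCP. I'll reopen and go lower in steps, watching the force.

>>> drive_tool(gripper=[0.35,0.35,0.35,0.35,0.35,0.35,0.35,0.35,0.35,0.35], offset=[[0,-0.006,0],[0,0,0],[0,0,0],[0,0,0],[0,0.006,0],[0,0.006,0],[0,0.004,0],[0,0.003,0],[0,0.002,0],[0,0,0]], turn=[0,0,0,0,0,0,0,0,0,0])

```text
time_s: 12.18
eef_pos: [471.3, -248.0, -8.3]
ee_rot: [0.522, -0.522, -0.477, 0.477]
force: [-0.2, -0.4, -1.2]
grip_width: 0.651
```

Run:
```python
from h import *
s=ctrl.sense();print(s['time_s'],s['eef_pos'],s['grip_width'],s['force'])
snap('wrist','wrist7')
T=toolT();W=cloud('wrist',np.load('/tmp/wrist7.npy'));Q=(W-T[:3,3])@T[:3,:3]
for v in range(290,350,6): print(v,[Q[v,u].round(0).tolist() for u in (225,240,250,395,405)])
```

```text
12.1833 [ 471.31525998 -247.96906885   -8.2763319 ] 0.6505062591133027 [-0.16246095 -0.41082786 -1.20406722]
290 [[-42.0, -11.0, 7.0], [-35.0, -12.0, 8.0], [-31.0, -11.0, 7.0], [33.0, -13.0, 8.0], [38.0, -12.0, 8.0]]
296 [[-42.0, -11.0, 5.0], [-36.0, -11.0, 4.0], [-31.0, -12.0, 5.0], [33.0, -11.0, 4.0], [38.0, -12.0, 5.0]]
302 [[-42.0, -12.0, 2.0], [-31.0, -29.0, 11.0], [-28.0, -29.0, 11.0], [30.0, -28.0, 10.0], [34.0, -29.0, 10.0]]
308 [[-43.0, -12.0, -1.0], [-31.0, -34.0, 10.0], [-27.0, -34.0, 11.0], [29.0, -31.0, 9.0], [33.0, -34.0, 10.0]]
314 [[-38.0, -30.0, 6.0], [-30.0, -38.0, 10.0], [-26.0, -38.0, 10.0], [29.0, -33.0, 7.0], [32.0, -39.0, 11.0]]
320 [[-36.0, -36.0, 7.0], [-29.0, -43.0, 10.0], [-26.0, -37.0, 7.0], [29.0, -35.0, 6.0], [31.0, -43.0, 10.0]]
326 [[-35.0, -40.0, 6.0], [-28.0, -47.0, 10.0], [-26.0, -37.0, 4.0], [29.0, -35.0, 3.0], [30.0, -47.0, 10.0]]
332 [[-32.0, -52.0, 11.0], [-27.0, -52.0, 11.0], [-26.0, -38.0, 3.0], [29.0, -35.0, 1.0], [29.0, -51.0, 10.0]]
338 [[-31.0, -55.0, 10.0], [-26.0, -54.0, 10.0], [-26.0, -39.0, 1.0], [29.0, -35.0, -2.0], [29.0, -52.0, 8.0]]
344 [[-30.0, -58.0, 10.0], [-26.0, -55.0, 8.0], [-26.0, -40.0, -2.0], [29.0, -37.0, -4.0], [29.0, -52.0, 6.0]]
```

View pics/wrist7.png

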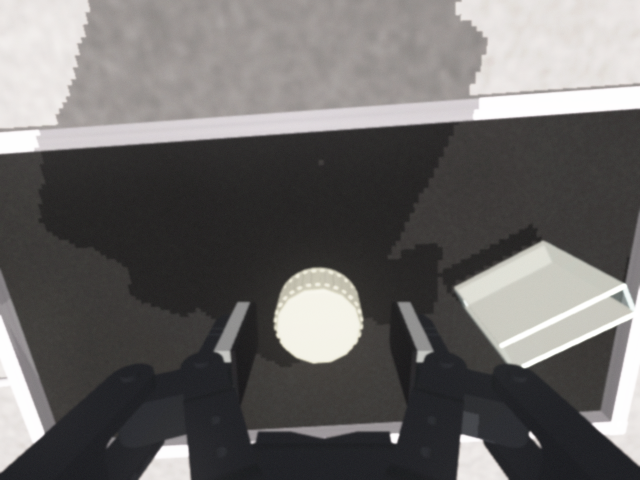

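>>> drive_tool(gripper=[0.35,0.35,0.35,1,1,1,1,1,1], offset=[[0,0.006,0],[0,0.004,0],[0,0,0],[0,0,0],[0,0,0],[0,0,0],[0,0,0],[0,0,0],[0,0,0]], turn=[0,0,0,0,0,0,0,0,0])

```text
time_s: 12.98
eef_pos: [471.7, -248.3, -17.4]
ee_rot: [-0.522, 0.522, 0.477, -0.477]
force: [0.2, 0.8, 3.3]
grip_width: 0.39
```

>>> drive_tool(gripper=[1,1,1,1,1,1,1,1,1,1,1,1,1,1,1,1], offset=[[0,-0.01,0],[0,-0.02,0],[0,-0.03,0],[0,-0.03,0],[0,-0.02,0],[0.018,0,-0.0084],[0.03,0,-0.016],[0.03,0,-0.016],[0.03,0,-0.016],[0.03,0,-0.016],[0.03,0,-0.016],[0.03,0,-0.016],[0.03,0,-0.016],[0.03,0,-0.016],[0.012,0,0],[0,0,0]], turn=[0,0,0,0,0,0,0,0,0,0,0,0,0,0,0,0])

```text
time_s: 14.32
eef_pos: [631.9, 11.2, 92.4]
ee_rot: [0.522, -0.521, -0.478, 0.478]
force: [-0.5, 0.2, 0.4]
grip_width: 0.389
```

Run:
```python
from h import *
snap('side','side8')
snap('wrist','wrist8');s=ctrl.sense();print(s['time_s'],s['eef_pos'],s['grip_width'],s['force'])
T=toolT();W=cloud('wrist',np.load('/tmp/wrist8.npy'))
m=(W[...,0]>560)&(W[...,0]<740)&(W[...,1]>-90)&(W[...,1]<110)&(W[...,2]>36)&(W[...,2]<43)
P=W[m];print(len(P),cv2.minAreaRect(P[:,:2].astype(np.float32)),P.min(0),P.max(0))
```

```text
14.4167 [631.34488323   8.19195361  92.45389373] 0.39283458247579794 [-0.50902626 -0.68719207  0.67318286]
7260 ((661.7493896484375, 8.937606811523438), (128.0472412109375, 137.184326171875), 83.67003631591797) [586.90017108 -57.40440419  36.00677783] [733.44259607  79.77746331  41.68994644]
```

View pics/wrist8.png

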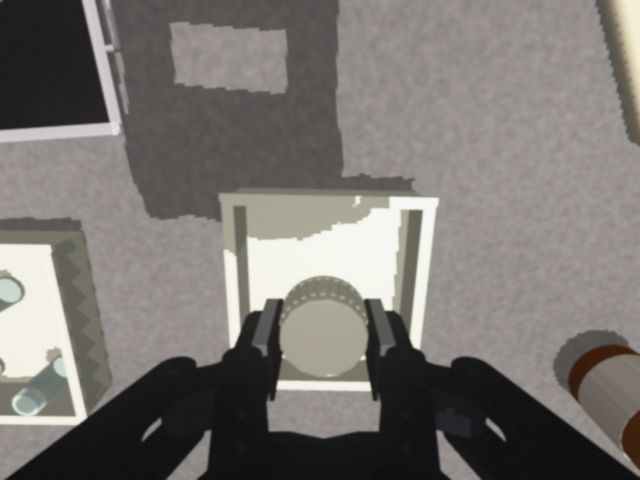

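The cap is held level over the empty half of the cap bin (px 323,330). I'll lower it.

>>> drive_tool(gripper=[1,1,1,1,1,1,1,1,1], offset=[[0.003,0.015,0],[0,0.025,0],[0,0.025,0],[0,0.02,0],[0,0.01,0],[0,0.007,0],[0,0.003,0],[0,0,0],[0,0,0]], turn=[0,0,0,0,0,0,0,0,0])

```text
time_s: 15.17
eef_pos: [632.7, 11.1, -11.6]
ee_rot: [-0.522, 0.523, 0.477, -0.476]
force: [-0.1, 0.3, -0.0]
grip_width: 0.392
```

>>> drive_tool(gripper=[1,1,1,1], offset=[[0,0.002,0],[0,0.0015,0],[0,0,0],[0,0,0]], turn=[0,0,0,0])

```text
time_s: 15.5
eef_pos: [632.2, 11.4, -16.0]
ee_rot: [-0.522, 0.522, 0.477, -0.477]
force: [-0.6, 0.2, 0.3]
grip_width: 0.392
```

>>> drive_tool(gripper=[1,1,1,1], offset=[[0,0.001,0],[0,0,0],[0,0,0],[0,0,0]], turn=[0,0,0,0])

```text
time_s: 15.83
eef_pos: [632.1, 11.4, -17.2]
ee_rot: [-0.522, 0.522, 0.477, -0.477]
force: [-0.6, 0.6, 0.6]
grip_width: 0.391
```

>>> drive_tool(gripper=[1,1,1], offset=[[0,0.0005,0],[0,0,0],[0,0,0]], turn=[0,0,0])

```text
time_s: 16.08
eef_pos: [632.2, 11.4, -17.4]
ee_rot: [-0.522, 0.522, 0.477, -0.477]
force: [-1.6, 0.0, 3.5]
grip_width: 0.396
```

>>> drive_tool(gripper=[0.4,0.4,0.4,0.4,0.4,0.4,0.4,0.4,0.4,0.4,0.4], offset=[[0,0,0],[0,0,0],[0,0,0],[0,-0.01,0],[0,-0.02,0],[0,-0.03,0],[0,-0.03,0],[0,-0.03,0],[0,-0.01,0],[0,0,0],[0,0,0]], turn=[0,0,0,0,0,0,0,0,0,0,0])

```text
time_s: 17.0
eef_pos: [631.9, 11.4, 112.1]
ee_rot: [0.522, -0.522, -0.477, 0.477]
force: [0.5, -0.1, -0.9]
grip_width: 0.597
```

Run:
```python
from h import *
snap('wrist','wrist9');s=ctrl.sense();print(s['time_s'],s['eef_pos'],s['grip_width'],s['force'])
T=toolT()
d=np.array([464.6,-200.0,0])-s['eef_pos'];print(T[:3,:3].T@d)
```

```text
17.05 [631.39589093  11.49515191 110.95243841] 0.6024856575925984 [-0.26928896  0.51564373 -0.53696872]
[-225.76497688  111.23771085  146.68966905]
```

View pics/wrist9.png

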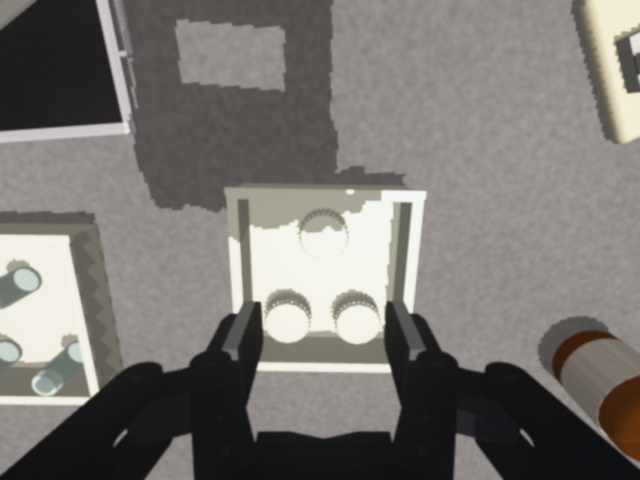

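The cap lies flat in the cap bin's empty half (px 323,237). I'll take one precise look at the viewer from above before picking up the cell.

>>> drive_tool(gripper=[0.4,0.4,0.4,0.4,0.4,0.4,0.4,0.4,0.4,0.4,0.4,0.4,0.4], offset=[[0,-0.02,0],[0,-0.02,0],[0,-0.02,0],[0,-0.02,0],[0,-0.02,0],[0,-0.02,0],[0,-0.02,0],[0,-0.02,0],[0,-0.02,0],[0,0,0],[0,0,0],[0,0,0],[0,0,0]], turn=[7.06,7.06,7.06,7.06,7.06,7.06,7.06,7.06,7.06,7.06,7.06,7.14,0])

```text
time_s: 18.13
eef_pos: [631.9, 11.4, 290.2]
ee_rot: [0.707, -0.707, 0.003, -0.0]
force: [-0.8, -0.3, 0.2]
grip_width: 0.6
```

>>> drive_tool(gripper=[0.4,0.4,0.4,0.4,0.4,0.4,0.4,0.4,0.4,0.4,0.4,0.4], offset=[[-0.015,0,0.031],[-0.015,0,0.031],[-0.015,0,0.031],[-0.015,0,0.031],[-0.015,0,0.031],[-0.015,0,0.031],[-0.015,0,0.031],[-0.015,0,0.031],[-0.015,0,0.031],[-0.012,0,0.031],[0,0,0],[0,0,0]], turn=[0,0,0,0,0,0,0,0,0,0,0,0])

```text
time_s: 19.13
eef_pos: [484.2, 322.5, 291.0]
ee_rot: [-0.707, 0.707, 0.001, -0.003]
force: [0.8, -0.7, 0.1]
grip_width: 0.6
```

Run:
```python
from h import *
s=ctrl.sense();snap('wrist','wrist10');print(s['time_s'],s['eef_pos'],s['ee_rot'])
for q in ['viewer','light_mid']:
    r=ctrl.pinpoint('wrist',q); print(q,[(np.round(w('wrist',x['centre']),1),round(x['score'],2)) for x in r[:3]])
W=cloud('wrist',np.load('/tmp/wrist10.npy'));np.save('/tmp/W10.npy',W)
for nm,b in dict(base=(400,570,160,530,6,20),mag=(420,550,170,300,155,180),lamp=(420,550,380,520,155,180),top=(420,550,160,520,150,180)).items():
    x0,x1,y0,y1,z0,z1=b
    m=(W[...,0]>x0)&(W[...,0]<x1)&(W[...,1]>y0)&(W[...,1]<y1)&(W[...,2]>z0)&(W[...,2]<z1); P=W[m]
    if len(P)>4: print(nm,len(P),cv2.minAreaRect(P[:,:2].astype(np.float32)),P.min(0).round(1),P.max(0).round(1))
```

```text
19.1333 [484.24677846 322.53491222 290.9850679 ] [-0.70676558  0.70744026  0.00148106 -0.00291531]
viewer [(array([489.3, 339.5,  -2.7]), 0.86)]
light_mid [(array([489.5, 344. , 141.5]), 0.66)]
base 8068 ((488.82403564453125, 341.2937316894531), (100.23755645751953, 298.1471862792969), 20.900577545166016) [400.4 211.7   7. ] [570.  495.3  19.8]
mag 1218 ((514.63916015625, 273.3511962890625), (58.17765808105469, 14.599515914916992), 21.085355758666992) [485.9 256.9 155. ] [543.5 289.7 174.6]
lamp 8184 ((451.6645812988281, 438.6376647949219), (55.661956787109375, 81.94449615478516), 21.03291893005371) [420.  392.5 155. ] [491.2 481.7 173.7]
top 10298 ((477.1009826660156, 371.7039794921875), (62.36943817138672, 225.1454315185547), 21.06417465209961) [420.  256.9 150. ] [546.1 483.3 174.6]
```

View pics/wrist10.png

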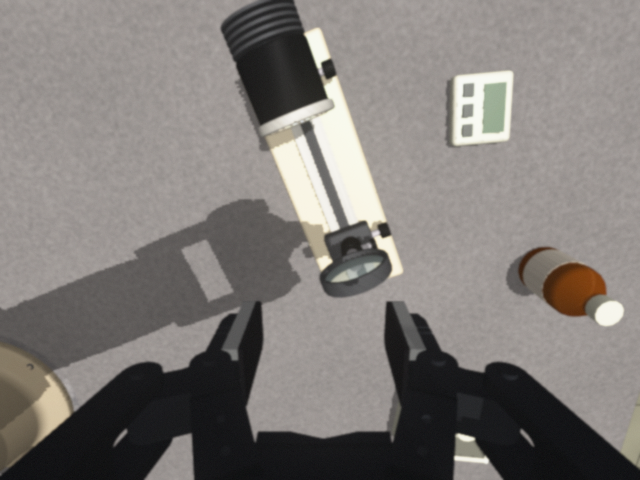

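Run:
```python
from h import *
W=np.load('/tmp/W10.npy'); c=np.array([488.8,341.3]);a=np.radians(21.0)
D=W[...,:2]-c; X=D[...,0]*np.cos(a)+D[...,1]*np.sin(a); Y=-D[...,0]*np.sin(a)+D[...,1]*np.cos(a); Z=W[...,2]
ok=np.isfinite(Z)
for nm,m in dict(base=ok&(Z>6)&(Z<20)&(abs(X)<60)&(abs(Y)<165),lamp=ok&(Z>135)&(Z<180)&(Y>20)&(abs(X)<60),mag=ok&(Z>130)&(Z<180)&(Y<-20)&(abs(X)<60)&(Y>-150)).items():
    print(nm,m.sum(),'X',np.percentile(X[m],[0.3,1,50,99,99.7]).round(1),'Y',np.percentile(Y[m],[.3,1,2,50,98,99,99.7]).round(1),'Zmax',np.percentile(Z[m],99.5).round(1))
# lamp front ring & top lines: X of highest points
for y0 in range(-90,150,6):
    m=ok&(Z>125)&(Z<185)&(Y>y0)&(Y<y0+6)&(abs(X)<60)
    if m.sum()>10: print(y0,m.sum(),'Zmax',Z[m].max().round(1),'Xtop',np.median(X[m&(Z>Z[m].max()-3)]).round(1),'X',X[m].min().round(1),X[m].max().round(1))
```

```text
base 8344 X [-49.7 -49.1  24.8  49.5  49.9] Y [-146.7 -139.7 -127.7    3.3  138.4  143.1  146.6] Zmax 16.2
lamp 9592 X [-28.5 -27.6   1.6  28.5  29.3] Y [ 63.3  63.8  64.5 105.6 142.9 143.7 144.5] Zmax 172.1
mag 2012 X [-31.6 -30.7   1.1  31.3  32.2] Y [-79.7 -79.4 -79.  -69.2 -65.7 -65.6 -65.4] Zmax 173.7
-84 115 Zmax 174.6 Xtop 0.6 X -30.4 31.6
-78 473 Zmax 174.4 Xtop -0.8 X -32.4 32.5
-72 1391 Zmax 174.2 Xtop 0.1 X -32.5 32.7
-66 150 Zmax 174.6 Xtop -0.3 X -31.3 31.7
60 380 Zmax 173.1 Xtop -0.3 X -30.3 31.2
66 690 Zmax 173.7 Xtop 0.4 X -30.4 32.0
72 632 Zmax 170.5 Xtop 0.5 X -28.5 28.9
78 653 Zmax 170.9 Xtop -0.1 X -28.4 28.9
84 662 Zmax 170.8 Xtop 0.2 X -28.7 28.9
90 679 Zmax 170.7 Xtop 0.5 X -28.3 29.0
96 692 Zmax 170.2 Xtop -0.4 X -28.7 28.9
102 711 Zmax 170.5 Xtop 0.3 X -28.4 29.0
108 713 Zmax 170.4 Xtop 0.5 X -28.6 28.9
114 679 Zmax 170.6 Xtop 0.3 X -28.4 28.9
120 657 Zmax 170.3 Xtop 1.4 X -28.9 28.9
126 625 Zmax 170.6 Xtop 0.1 X -28.6 28.6
132 1035 Zmax 170.8 Xtop -0.2 X -28.7 28.9
138 728 Zmax 170.3 Xtop 0.2 X -28.5 29.0
144 70 Zmax 170.0 Xtop -1.3 X -27.9 6.7
```

The viewer is yawed about +21°: lamp window edge at px ~(295,125), magnifier at (356,272). The midpoint of the light gap is about (489,340.5). Now I'll go above the cell and turn to its yaw.

>>> drive_tool(gripper=[0.4,0.4,0.4,0.4,0.4,0.4,0.4,0.4,0.4,0.4,0.4,0.4,0.4,0.4,0.4,0.4], offset=[[-0.002,0,-0.035],[-0.002,0,-0.035],[-0.002,0,-0.035],[-0.002,0,-0.035],[-0.002,0,-0.035],[-0.002,0,-0.035],[-0.002,0,-0.035],[-0.002,0.02,-0.035],[-0.002,0.02,-0.035],[-0.002,0.03,-0.035],[0,0.03,-0.035],[0,0.03,-0.035],[0,0.03,-0.035],[0,0.03,-0.033],[0,0,0],[0,0,0]], turn=[0,0,0,0,0,0,0,0,0,0,-5.3,-5.3,-5.3,-5.3,-5.3,0])

```text
time_s: 20.62
eef_pos: [481.4, -151.0, 114.1]
ee_rot: [0.689, -0.687, -0.161, 0.163]
force: [-0.0, 0.1, 0.1]
grip_width: 0.597
```

```bash
cat > cellm.py <<'E'
from h import *
import sys
tag=sys.argv[1]
s=ctrl.sense();snap('wrist',tag);print(s['time_s'],s['eef_pos'],s['grip_width'],s['force'])
T=toolT();yaw=np.degrees(np.arctan2(T[1,0],T[0,0]));print('tool yaw',yaw)
W=cloud('wrist',np.load(f'/tmp/{tag}.npy'))
im=cv2.imread(f'pics/{tag}.png')
m=(W[...,0]>425)&(W[...,0]<505)&(W[...,1]>-205)&(W[...,1]<-125)&(W[...,2]>40)&(W[...,2]<54)
P=W[m];r=cv2.minAreaRect(P[:,:2].astype(np.float32));print(len(P),r,np.percentile(P[:,2],[50,98]).round(1))
d=np.array([r[0][0],r[0][1],s['eef_pos'][2]])-s['eef_pos'];print('tool delta',T[:3,:3].T@d)
E
python3 cellm.py wrist11
```

```text
20.6167 [ 481.36541758 -150.95123511  114.05422741] 0.5973607244547621 [-0.02890951  0.06688101  0.08352489]
tool yaw 26.310119242394894
612 ((464.71441650390625, -166.0409698486328), (12.652092933654785, 43.50234603881836), 25.830286026000977) [48.5 50.8]
tool delta [-2.16143041e+01  7.74515972e-03 -6.14635894e+00]
```

View pics/wrist11.png

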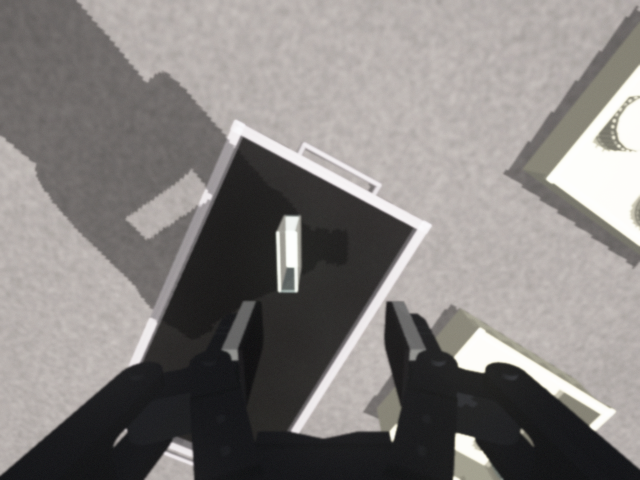

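>>> drive_tool(gripper=[0.4,0.4,0.4,0.4,0.4], offset=[[-0.0116,0,-0.0061],[-0.01,0.015,0],[0,0.02,0],[0,0.01,0],[0,0,0]], turn=[0,0,0,0,0])

```text
time_s: 21.08
eef_pos: [465.2, -163.5, 69.9]
ee_rot: [0.689, -0.688, -0.161, 0.162]
force: [-0.1, 0.1, 0.0]
grip_width: 0.602
```

```bash
python3 cellm.py wrist12
```

```text
21.0833 [ 465.16498624 -163.45789005   69.91410387] 0.6016264683466584 [-0.06396901  0.05898526  0.01440487]
tool yaw 26.45666366889779
717 ((464.738037109375, -167.04022216796875), (12.38649845123291, 43.06171417236328), 26.04883575439453) [48.8 50.6]
tool delta [-1.97823883e+00 -9.55228951e-04 -3.01694534e+00]
```

View pics/wrist12.png

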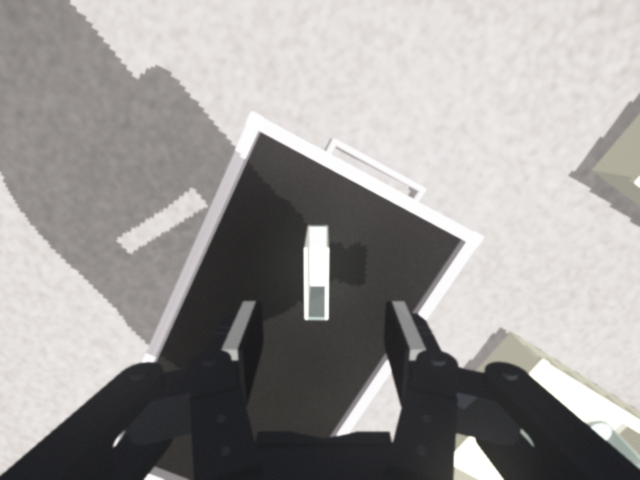

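>>> drive_tool(gripper=[0.4,0.4,0.4,0.4,0.4,0.4,0.4], offset=[[-0.0015,0.005,-0.003],[0,0.018,0],[0,0.02,0],[0,0.018,0],[0,0.012,0],[0,0.007,0],[0,0,0]], turn=[0,0,0,0,0,0,0])

```text
time_s: 21.72
eef_pos: [465.8, -167.5, -9.7]
ee_rot: [0.689, -0.688, -0.162, 0.162]
force: [-0.5, -1.0, -1.1]
grip_width: 0.6
```

```bash
python3 cellm.py wrist13
```

```text
21.7167 [ 465.79227405 -167.47380287   -9.70956705] 0.5998373360364684 [-0.46321961 -0.97270208 -1.07898562]
tool yaw 26.49813949405949
5086 ((467.4052734375, -163.4043731689453), (73.45077514648438, 44.063255310058594), 47.72077560424805) [48.1 53.1]
tool delta [ 3.25920429e+00 -3.72483100e-04  2.92226151e+00]
```

View pics/wrist13.png

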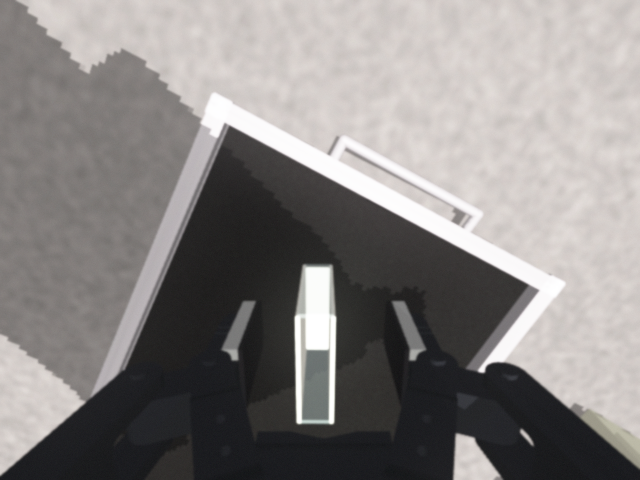

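Run:
```python
from h import *
f,cx,cy=K('wrist');C=np.array(ctrl.camera_params('wrist')['tool_from_camera'])
s=ctrl.sense();h=-(49-s['eef_pos'][2])
def tr(u,v,y):
    r=C[:3,:3]@np.array([(u-cx)/f,(v-cy)/f,1]);o=C[:3,3];return (o+r*(y-o[1])/r[1]).round(1)
for p in [(296,316),(336,316),(298,423),(335,423)]: print(tr(*p,h))
```

```text
[ -7.2 -57.9  21.7]
[  5.4 -57.9  21.7]
[ -7.5 -57.9 -20.1]
[  5.5 -57.9 -20.1]
```

>>> drive_tool(gripper=[0.4,0.4,1,1,1,1,1,1,1,1], offset=[[-0.002,0,0.0005],[0,0,0],[0,0,0],[0,0,0],[0,0,0],[0,0,0],[0,0,0],[0,0,0],[0,0,0],[0,0,0]], turn=[0,0,0,0,0,0,0,0,0,0])

```text
time_s: 22.6
eef_pos: [464.1, -168.1, -8.8]
ee_rot: [-0.688, 0.688, 0.162, -0.162]
force: [-1.3, 0.5, 4.3]
grip_width: 0.146
```

```bash
python3 cellm.py wrist14
```

```text
22.6 [ 464.07652342 -168.1188068    -8.83978228] 0.14566222655875924 [-1.33280043  0.49960932  4.30725163]
tool yaw 26.498763466638025
3824 ((461.0561828613281, -165.5283660888672), (41.317081451416016, 42.612403869628906), 80.16234588623047) [47.9 53.5]
tool delta [-1.54723662e+00 -2.38750307e-03  3.66590962e+00]
```

View pics/wrist14.png

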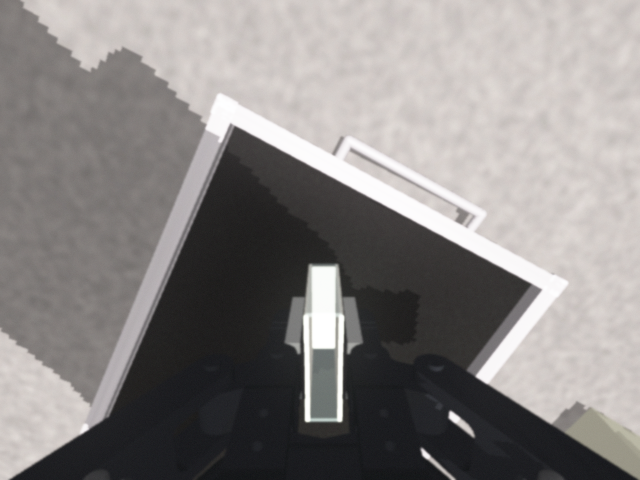

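The cell is gripped on its frosted sides, opening 12.4 mm, with the pads inset from both windows. I'll lift, turn to the viewer's yaw and carry it over.

>>> drive_tool(gripper=[1,1,1,1,1,1,1,1,1,1,1], offset=[[0,-0.005,0],[0,-0.015,0],[0,-0.025,0],[0,-0.03,0],[0,-0.03,0],[0,-0.03,0],[0,-0.03,0],[0,-0.025,0],[0,-0.015,0],[0,-0.005,0],[0,0,0]], turn=[0,0,0,0,1.5,2,2,0,0,0,0])

```text
time_s: 23.57
eef_pos: [464.1, -168.1, 201.5]
ee_rot: [-0.695, 0.696, 0.129, -0.128]
force: [-0.2, -0.4, -1.9]
grip_width: 0.146
```

>>> drive_tool(gripper=[1,1,1,1,1,1,1,1,1,1,1,1,1,1,1,1,1,1,1,1], offset=[[0.003,0,0.007],[0.006,0,0.014],[0.01,0,0.021],[0.0128,0,0.029],[0.0128,0,0.029],[0.0128,0,0.029],[0.0128,0,0.029],[0.0128,0,0.029],[0.0128,0,0.029],[0.0128,0,0.029],[0.0128,0,0.029],[0.0128,0,0.029],[0.0128,0,0.029],[0.0128,0,0.029],[0.0128,0,0.029],[0.0128,0,0.029],[0.01,0,0.022],[0.007,0,0.016],[0.003,0,0.008],[0,0,0]], turn=[0,0,0,0,0,0,0,0,0,0,0,0,0,0,0,0,0,0,0,0])

```text
time_s: 25.23
eef_pos: [487.9, 340.9, 199.1]
ee_rot: [-0.695, 0.695, 0.129, -0.13]
force: [-1.0, -1.1, -0.8]
grip_width: 0.143
```

Run:
```python
from h import *
snap('side','side15')
s=ctrl.sense();snap('wrist','wrist15');print(s['time_s'],s['eef_pos'],s['grip_width'],s['force'])
T=toolT();print('yaw',np.degrees(np.arctan2(T[1,0],T[0,0])))
```

```text
25.2833 [488.28978088 339.78193851 199.55894809] 0.1434810462989906 [ 0.66441456 -0.25812123  0.10645364]
yaw 21.00080831993137
```

View pics/wrist15.png

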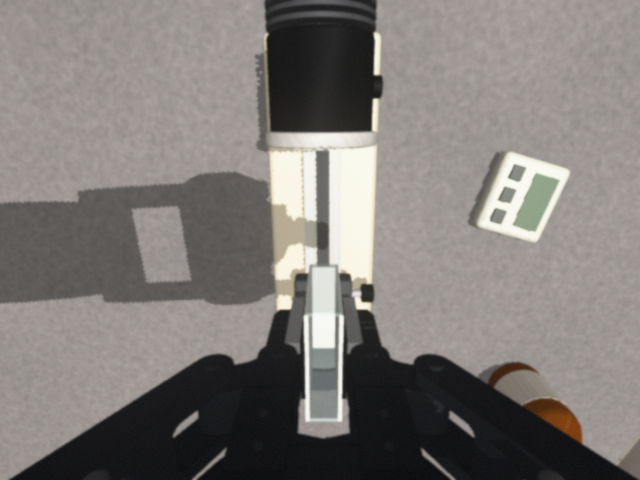

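View pics/side15.png

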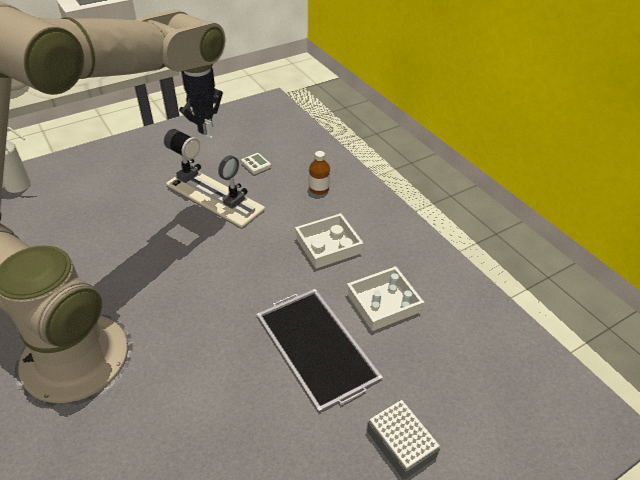

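```bash
cat > vm.py <<'E'
from h import *
import sys
tag=sys.argv[1]
T=toolT();s=ctrl.sense();W=cloud('wrist',np.load(f'/tmp/{tag}.npy'));Q=(W-T[:3,3])@T[:3,:3]
f,cx,cy=K('wrist');C=np.array(ctrl.camera_params('wrist')['tool_from_camera'])
def tr(u,v,y):
    r=C[:3,:3]@np.array([(u-cx)/f,(v-cy)/f,1]);o=C[:3,3];return (o+r*(y-o[1])/r[1]).round(1)
print('rim',[tr(*p,-57.8) for p in [(303.5,316),(343.5,316),(304.5,421),(343,421)]])
zw=W[...,2]
m=np.isfinite(zw)&(zw>130)&(zw<178)&(Q[...,2]>45)&(abs(Q[...,0])<60)
x=Q[...,0][m];z=Q[...,2][m]
print('lamp',m.sum(),'x',np.percentile(x,[.3,99.7]).round(1),'z min',np.percentile(z,[.3,1,2]).round(1),'top',np.percentile(zw[m],99.5))
# ring part vs body
for z0 in range(58,140,8):
    k=m&(Q[...,2]>z0)&(Q[...,2]<z0+8)
    if k.sum()>20: print(z0,k.sum(),np.percentile(Q[...,0][k],[.5,99.5]).round(1),zw[k].max().round(1))
b=np.isfinite(zw)&(zw>6)&(zw<20)&(abs(Q[...,0])<65)&(Q[...,2]>0)&(Q[...,2]<60)
print('base x',np.percentile(Q[...,0][b],[1,99]).round(1))
m=np.isfinite(zw)&(zw>150)&(zw<178)&(Q[...,2]<-40)&(abs(Q[...,0])<60);print('mag',m.sum(), np.percentile(Q[...,2][m],[1,99]) if m.sum() else '')
E
python3 vm.py wrist15
```

```text
rim [array([ -4.9, -57.8,  21.8]), array([  7.7, -57.8,  21.8]), array([ -5.3, -57.8, -19.2]), array([  8.2, -57.8, -19.2])]
lamp 15917 x [-28.6  28.8] z min [67.1 68.2 68.8] top 171.87953292894505
66 1456 [-30.   30.2] 173.9
74 1726 [-28.5  29. ] 172.9
82 1781 [-27.8  27.6] 170.8
90 1805 [-28.   28.4] 170.9
98 1895 [-28.2  27.4] 170.9
106 1972 [-28.2  28.3] 170.8
114 2042 [-28.   27.3] 170.4
122 1719 [-27.9  27.7] 170.5
130 1521 [-28.3  28.2] 170.5
base x [-48.5  49.6]
mag 0
```

>>> drive_tool(gripper=[1,1,1,1,1,1,1,1,1,1], offset=[[-0.001,0.005,0],[0,0.012,0],[0,0.018,0],[0,0.02,0],[0,0.018,0],[0,0.012,0],[0,0.007,0],[0,0.003,0],[0,0,0],[0,0,0]], turn=[0,0,0,0,0,0,0,0,0,0])

```text
time_s: 26.17
eef_pos: [488.4, 339.2, 106.6]
ee_rot: [0.695, -0.695, -0.129, 0.128]
force: [-0.0, -0.1, -0.1]
grip_width: 0.146
```

```bash
python3 - <<'E'
from h import *
s=ctrl.sense();snap('wrist','wrist16');print(s['time_s'],s['eef_pos'],s['grip_width'],s['force'])
snap('side','side16');snap('scene','scene16')
for n in ['side','wrist','scene']:
  for q in ['cell_mid','light_mid']:
    r=ctrl.pinpoint(n,q); print(n,q,[(np.round(w(n,x['centre']),1),round(x['score'],2)) for x in r[:3]])
im=cv2.imread('pics/side16.png');cv2.imwrite('pics/cs16.png',cv2.resize(im[80:240,140:300],None,fx=3.7,fy=3.7,interpolation=cv2.INTER_CUBIC))
E
python3 vm.py wrist16
```

```text
26.1667 [488.43290901 339.23774034 106.557958  ] 0.14642043842887403 [-0.04120681 -0.05864395 -0.0973381 ]
side cell_mid []
side light_mid [(array([485.8, 338. , 143.1]), 0.56)]
wrist cell_mid [(array([490.7, 340.6, 138. ]), 0.94)]
wrist light_mid []
scene cell_mid [(array([492.6, 335.4, 143.1]), 0.44)]
scene light_mid []
rim [array([ -4.9, -57.8,  21.8]), array([  7.7, -57.8,  21.8]), array([ -5.3, -57.8, -19.2]), array([  8.2, -57.8, -19.2])]
lamp 31370 x [-28.6  28.2] z min [67.6 68.7 69.2] top 171.12799012554945
66 4119 [-29.6  29.6] 172.6
74 5814 [-28.4  28.1] 172.2
82 5916 [-27.6  26.8] 169.6
90 6382 [-27.5  26.7] 169.7
98 6910 [-27.7  26.7] 170.2
106 2229 [-28.4  27.1] 169.4
base x [-48.8  49. ]
mag 0
```

View pics/wrist16.png

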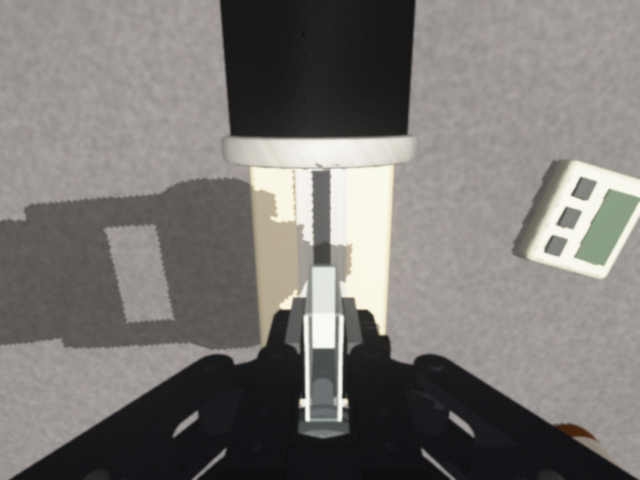

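View pics/cs16.png

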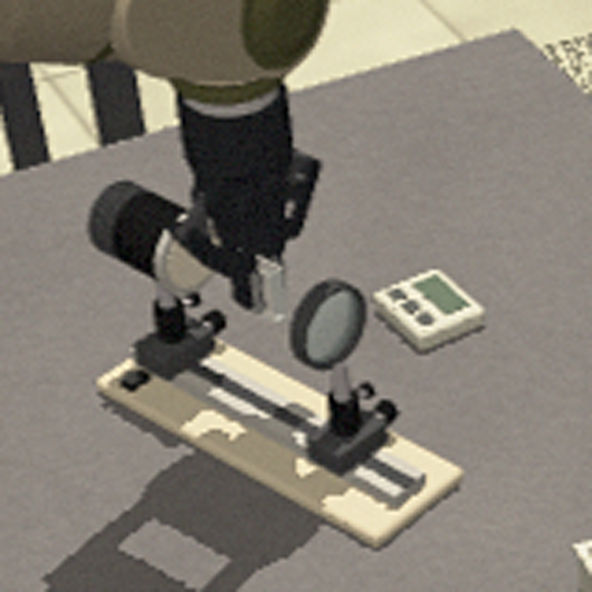

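>>> drive_tool(gripper=[1,1,1,1,1,1], offset=[[-0.0012,0.0015,0.0006],[0,0,0],[0,0,0],[0,0,0],[0,0,0],[0,0,0]], turn=[0,0,0,0,0,0])

```text
time_s: 27.12
eef_pos: [486.7, 339.5, 104.4]
ee_rot: [0.695, -0.695, -0.129, 0.129]
force: [0.7, 0.6, -0.7]
grip_width: 0.141
```

```bash
python3 - <<'E'
from h import *
s=ctrl.sense();snap('wrist','wrist17');print(s['time_s'],s['eef_pos'],s['grip_width'],s['force'],s['dq'].round(4))
T=toolT();print(np.degrees(np.arctan2(T[1,0],T[0,0])),T[:3,1])
snap('side','side17')
for n in ['side','wrist']:
  for q in ['cell_mid','light_mid','viewer']:
    r=ctrl.pinpoint(n,q); print(n,q,[(np.round(w(n,x['centre']),1),round(x['score'],2)) for x in r[:2]])
# side depth: lamp face/magnifier vs cell in viewer frame
W=cloud('side',np.load('/tmp/side17.npy'));a=np.radians(21);D=W[...,:2]-np.array([489.2,340.4])
X=D[...,0]*np.cos(a)+D[...,1]*np.sin(a);Y=-D[...,0]*np.sin(a)+D[...,1]*np.cos(a);Z=W[...,2]
im=cv2.imread('pics/side17.png')
for nm,lo,hi in [('mag',-95,-45),('lamp',45,110)]:
    m=(abs(X)<45)&(Y>lo)&(Y<hi)&(Z>105)&(Z<178); print(nm,m.sum(),np.percentile(X[m],[2,98]).round(1),np.percentile(Y[m],[2,50,98]).round(1),np.percentile(Z[m],[2,98]).round(1))
m=(abs(X)<20)&(abs(Y)<30)&(Z>105)&(Z<170)&(im.min(-1)>110); print('cell',m.sum(),np.percentile(X[m],[2,50,98]).round(1),np.percentile(Y[m],[2,50,98]).round(1),np.percentile(Z[m],[2,98]).round(1))
E
python3 vm.py wrist17
```

```text
27.1167 [486.74234188 339.48619753 104.35119877] 0.1409574254682358 [ 0.72401892  0.59093439 -0.67660208] [-0.0002  0.      0.      0.0003  0.0016 -0.0011]
21.000151673030608 [ 1.39888453e-04  4.82980941e-05 -9.99999989e-01]
side cell_mid [(array([489.6, 339.7, 138.7]), 0.5), (array([634. ,  14.2,   5.9]), 0.38)]
side light_mid [(array([484.9, 338.1, 140.7]), 0.9)]
side viewer [(array([487.8, 342.3,  -5.5]), 0.91), (array([ 4.920e+02, -5.325e+02,  3.000e-01]), 0.21)]
wrist cell_mid [(array([483.8, 342.9, 136.4]), 0.63)]
wrist light_mid []
wrist viewer [(array([490. , 338.5,  -2.9]), 0.79)]
mag 402 [-33.8  28.4] [-81.7 -74.5 -64. ] [108.6 173. ]
lamp 364 [-32.8  15.9] [ 61.3  79.8 108.6] [113.3 170.5]
cell 102 [-10.3  -4.4   6.5] [-24.5 -18.5   2.2] [116.9 163.1]
rim [array([ -4.9, -57.8,  21.8]), array([  7.7, -57.8,  21.8]), array([ -5.3, -57.8, -19.2]), array([  8.2, -57.8, -19.2])]
lamp 32665 x [-27.1  29.5] z min [67.2 68.  68.4] top 171.7638999697939
66 4899 [-28.1  31.1] 173.2
74 5951 [-26.6  29. ] 172.5
82 6186 [-26.2  28.2] 170.5
90 6668 [-26.2  28.1] 170.2
98 7215 [-26.2  28.2] 170.3
106 1746 [-27.1  28.6] 170.2
base x [-47.3  50.5]
mag 0
```

View pics/side17.png

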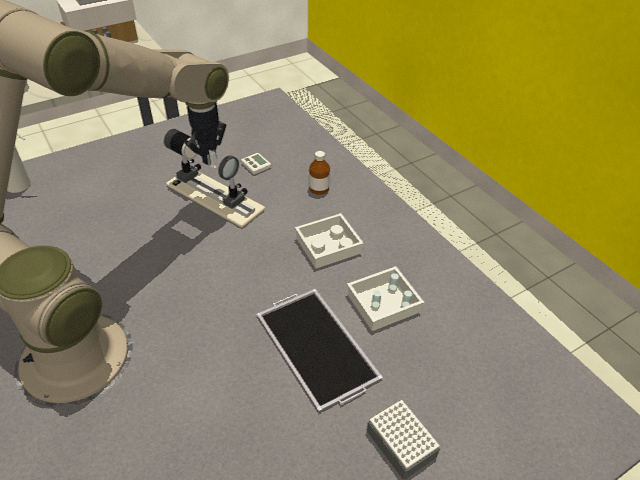

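>>> drive_tool(gripper=[1,1,1,1,1,1,1], offset=[[0,0,0.001],[0,0,0],[0,0,0],[0,0,0],[0,0,0],[0,0,0],[0,0,0]], turn=[0,0,0,0,0,0,0])

```text
time_s: 28.1
eef_pos: [486.4, 340.4, 104.4]
ee_rot: [-0.695, 0.695, 0.129, -0.129]
force: [0.9, -0.4, -0.7]
grip_width: 0.147
```

```bash
python3 - <<'E'
from h import *
s=ctrl.sense();snap('wrist','wrist18');print(s['time_s'],s['eef_pos'],s['grip_width'],s['force'],s['dq'].round(4))
im=cv2.imread('pics/wrist18.png')
E
python3 vm.py wrist18
```

```text
28.1 [486.37114827 340.41339722 104.35070921] 0.1473712275747252 [ 0.91151302 -0.38821435 -0.69466008] [-0.0002 -0.0001  0.0023  0.      0.0008 -0.0004]
rim [array([ -4.9, -57.8,  21.8]), array([  7.7, -57.8,  21.8]), array([ -5.3, -57.8, -19.2]), array([  8.2, -57.8, -19.2])]
lamp 33343 x [-27.1  29.6] z min [66.5 67.  67.5] top 171.755125237013
58 77 [-14.5  16. ] 166.4
66 5568 [-28.1  31. ] 172.9
74 5866 [-26.2  28.6] 172.2
82 6187 [-26.1  28.1] 170.2
90 6685 [-26.2  28.2] 171.2
98 7225 [-26.3  28.1] 170.7
106 1735 [-27.   28.5] 169.6
base x [-47.1  50.6]
mag 0
```

View pics/wrist18.png

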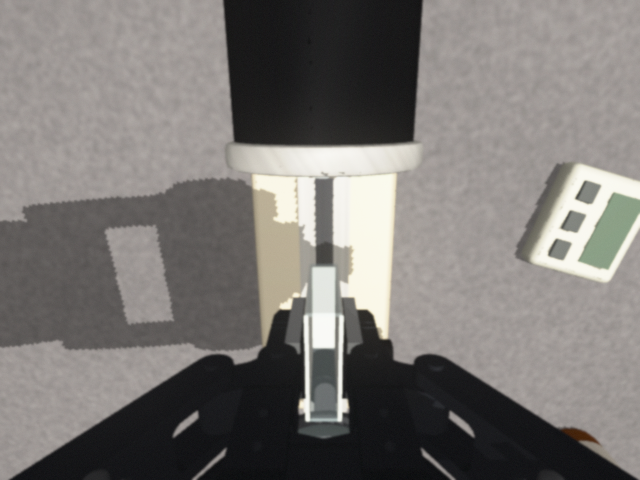

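The cell (px 323, rim rows 316–421) lines up with the lamp centre (px 324), stands upright and is still. I'm handing in.

```bash
python3 -c "
from rig import ctrl
print(ctrl.finish_job())"
```

```text
the job is handed in; nothing more can be done
None
```

I handed the job in at about 28 s with the arm still. The vial stands upright in the vial bin's empty half and the cap lies flat in the cap bin's empty half. The cell is held by its frosted sides, upright in the viewer's light path.

- **Centring:** by the wrist camera, the cell is centred on the light axis to under 1 mm. It is midway between lamp and magnifier to about 1 mm, with the middle of the cell about 140 mm high. The magnifier was not visible in that last picture, so the midpoint rests on the lamp face and the 129 mm gap. In the last check the wrist force was about 1 N and the opening 12.5 mm, which matches the cell.
- **Disagreement:** an earlier world-frame estimate put the light axis about 2 mm away from the final position. The pinpoint network readings scattered by up to 5 mm. I went with the direct comparison of cell and lamp in one picture.
- **Failed check:** the first attempt on the cap closed above it without moving it. The pad tips sit about 26 mm behind the nominal TCP when shut, so I went lower and the second grasp held. For the same reason I had gripped the vial by its neck rather than its body.
- **Bystanders:** I never moved the arm near the reagent bottle, tip rack or timer, and they looked undisturbed in the last side-camera picture.

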